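# Weigh a carton on the bakery scale and set it out for pickup

## Task

Zero the empty counter scale by pressing its big square key all the way down, then stand the small carton from the black tray on the steel platter and let go. With the carton resting there, press the small round key and then the long bar key all the way down, one key at a time, and leave the plus-shaped key alone. Then stand the carton between the two boards of the wooden pickup stand, roughly centred and right down on its base; keep it upright, do not drop it, and leave the other things on the counter where they are.

Things in the scene. Friction and masses are not known exactly. Their poses are not given: they have to be found in the camera images.
- scale: fixed grey counter scale, 300 mm (x) by 280 mm (y); origin under its centre; its front (-x side) faces the robot. Housing top 50 mm above the counter. On the front panel, 112 mm in front of the centre, four keys of the same white plastic stand in one row along y, 50 mm apart, in an order that varies: a square, a round, a bar and a plus. Behind them a flat display, then the platter
- platter (a point): centre of the top face of the scale's steel platter, 160 mm (x) by 220 mm (y), 85 mm above the counter, 60 mm behind the scale's centre; axes as the scale's
- key_square_top (a point): centre of the top of the big square key, 34 by 34 mm (zeroes the scale), 65 mm above the counter when up, 10 mm proud of its 46 mm square base plate; its x and y axes are the scale's
- key_round_top (a point): centre of the top of the small round key, 18 mm across (picks the product), 65 mm above the counter when up, 10 mm proud of its 46 mm square base plate; its x and y axes are the scale's
- key_bar_top (a point): centre of the top of the long bar key, 14 by 42 mm, long along y (prints the ticket), 65 mm above the counter when up, 10 mm proud of its 46 mm square base plate; its x and y axes are the scale's
- key_plus_top (a point): centre of the top of the plus-shaped key, two crossed bars 36 by 12 mm (not wanted), 65 mm above the counter when up, 10 mm proud of its 46 mm square base plate; its x and y axes are the scale's
- key_square (a joint): push of that spring key in m: 0 up, 0.006 fully down (about 5 N)
- key_round (a joint): push of that spring key in m: 0 up, 0.006 fully down (about 5 N)
- key_bar (a joint): push of that spring key in m: 0 up, 0.006 fully down (about 5 N)
- key_plus (a joint): push of that spring key in m: 0 up, 0.006 fully down (about 5 N)
- tray: fixed narrow open-topped black tray, outside 84 mm (x) by 210 mm (y) by 56 mm high, walls and floor 4 mm; origin under its centre. The carton and the tin stand in it, one near each end, about 45 mm from its centre along y
- carton: the carton to weigh: plain cardboard box, 60 mm (x) by 42 mm (y) by 55 mm high, about 0.2 kg, loose, standing in the tray with its 60 mm side across the narrow tray (about 8 mm to the walls there: no room for fingers, so it must be taken by its 42 mm width); origin at the centre of its underside, z up
- stand: fixed oak pickup stand: base 100 mm (x) by 120 mm (y) by 12 mm thick with two upright boards on it, each 70 mm long (along x), 12 mm thick, tops 82 mm above the counter, leaving a 54 mm wide channel between them, open at the top and at both x ends (fingers beside the carton's 42 mm width do not fit in it; at its 60 mm ends they do); origin under its centre
- stand_floor (a point): centre of the floor of the stand's channel, 12 mm above the counter; x runs along the channel
- tin: bystander: round metal tin, 41 mm across, 46 mm high, in the tray; origin under its centre
- tall_carton: bystander: cardboard box 60 by 60 by 115 mm, on the counter; origin under its centre
- jam_jar: bystander: jar, 64 mm across, 85 mm high; origin under its centre
- mug: bystander: white mug, 80 mm across, 90 mm high; origin under its centre
- server: bystander: cake server lying on the counter, 280 mm long along its x, 65 mm wide; origin under its middle
- brush: bystander: pastry brush lying on the counter, 200 mm long along its x, 42 mm wide; origin under its middle
There are look-alikes about, which are no part of the job. What is shaped like the carton but green or pink is not meant.

How it is judged:
On the way, in this order (a step that is already met when the one before it is completed fails the run):
1. the square key is pressed fully down (at least 4.5 of 6 mm) with the platter empty (value of joint key_square above 0.0045 m and not (contact force between carton and scale above 0.3 N) and value of joint each of key_round, key_bar, key_plus below 0.003 m), for 0.1 s.
2. the carton stands upright on the platter, at rest and let go, its centre within 50 mm (x) and 80 mm (y) of the platter's centre (x of carton in the frame of platter between -0.05 and 0.05 m and y of carton in the frame of platter between -0.08 and 0.08 m and z of carton in the frame of platter between -0.004 and 0.004 m and contact force between the fingers and carton below 0.1 N and linear speed of carton below 0.02 m/s and angle between carton's own z axis and vertical below 0.1 rad), for 0.3 s.
3. the round key is pressed fully down (at least 4.5 of 6 mm) with the carton on the platter (value of joint key_round above 0.0045 m and x of carton in the frame of platter between -0.05 and 0.05 m and y of carton in the frame of platter between -0.08 and 0.08 m and z of carton in the frame of platter between -0.004 and 0.004 m and contact force between the fingers and carton below 0.1 N and linear speed of carton below 0.02 m/s and value of joint each of key_square, key_bar, key_plus below 0.003 m), for 0.1 s.
4. then the bar key is pressed fully down (at least 4.5 of 6 mm) with the carton on the platter (value of joint key_bar above 0.0045 m and x of carton in the frame of platter between -0.05 and 0.05 m and y of carton in the frame of platter between -0.08 and 0.08 m and z of carton in the frame of platter between -0.004 and 0.004 m and contact force between the fingers and carton below 0.1 N and linear speed of carton below 0.02 m/s and value of joint each of key_square, key_round, key_plus below 0.003 m), for 0.1 s.
At the end, for the whole second after the job is handed in: The carton stands upright in the stand's channel, on its floor (within 4 mm), its centre within 20 mm of the stand's centre along the boards and 10 mm across, long side along the boards (within 0.3 rad), at rest and let go; all keys are up (x of carton in the frame of stand_floor between -0.02 and 0.02 m and y of carton in the frame of stand_floor between -0.01 and 0.01 m and z of carton in the frame of stand_floor between -0.004 and 0.004 m and contact force between the fingers and carton below 0.1 N and linear speed of carton below 0.02 m/s and angle between carton's own z axis and vertical below 0.1 rad and angle between the x axis of carton and the x axis of stand, either way round below 0.3 rad and value of joint each of key_square, key_round, key_bar, key_plus below 0.003 m); the robot touches nothing.
It fails at once if the plus key is pressed, or the round and bar keys are down together (more than 3 mm) (value of joint key_plus above 0.003 m or value of joint each of key_round, key_bar above 0.003 m).
It fails at once if the square key is pressed (more than 3 mm) while the carton rests on the scale (value of joint key_square above 0.003 m and contact force between carton and scale above 0.3 N).
It fails at once if the round or bar key is pressed (more than 3 mm) without the carton on the scale (value of joint any of key_round, key_bar above 0.003 m and not (contact force between carton and scale above 0.3 N)).
It fails at once if the carton is tipped by more than 0.7 rad, or falls, let go, at more than 0.65 m/s (a drop of about 2 cm) (angle between carton's own z axis and vertical above 0.7 rad or (contact force between the fingers and carton below 0.1 N and linear speed of carton above 0.65 m/s)).
It fails at once if a bystander is moved by more than 30 mm (distance of any of tin, tall_carton, jam_jar, mug, server, brush from where it was at the start of the episode above 0.03 m).
It also fails if it takes over 72 s, if anything falls off the work surface, if the arm or the gripper's body presses on something with over 40 N, if the wrist force passes 120 N, or if a joint passes its speed limit or range.

## Robot

A 6-joint arm with a two-finger parallel gripper is mounted at the origin on the work surface. World frame = base frame: x ahead of the robot, y to its left, z up, the work surface at z = 0. Lengths are in m, angles in rad, forces in N, time in s.
With the tool pointing down it reaches from about 0.3 to 1 m from the base axis. Payload 5.1 kg.
Tool frame: the origin (TCP) lies at the very end of the fingers, on their centre line; the grasp point (between the pads) lies 19 mm behind it; z points along the fingers, y is the line along which they close (so a half turn about z gives the same grasp; the last joint's range is limited). The gripper opens to 95 mm and grips with 3 to 60 N. Pads are 20 mm wide; open, the fingers measure 119 mm over their backs; the gripper's body (75 mm by 180 mm) begins 59 mm behind the grasp point.
Start: joints at [1.251, 0.124, 1.65, -0, 1.367, -0.083], TCP at [0.153, 0.632, 0.215] pointing down, gripper open.
Joint ranges: [-2.61, 2.61], [-1.02, 2.33], [0.03, 2.71], [-1.35, 4.49], [0.32, 2.68], [-2.91, 2.91]. Speed limits (rad/s): [2.57, 2.57, 3.14, 3.14, 3.14, 3.14].

## Interface

Orientations are given as a rotation vector (axis times angle).
In Python, from cell import sensors, eyes, job_done, nets gives the robot as it stands. The module is installed in compiled form; this text tells all that it offers.
- The arm moves only by the tool jog_arm, never from a script. Its argument "increments" is text: rows parted by semicolons, each of 7 numbers parted by spaces: the opening, from -1 (shut) to 1 (fully open), then the shift along the tool's x, y, z in units of 0.03 m (1.0 is 0.03 m), then the turn, a rotation vector about the tool's x, y, z in units of 6 degrees (1.0 is 6 degrees). A call has 1 to 12 rows; each row shifts and turns the commanded pose from where the row before left it, along the tool's axes as they then stand; what a row does not reach is not made up. A row lasts 1/12 s, in which the tool goes at most 41.7 mm and 7.16 degrees, less where a joint would pass 70% of its speed; a pose out of reach is approached as far as the arm can. A call with a number of a shift or a turn outside -1 to 1 is refused whole. A call with a gripper value outside its range is refused whole. The fingers move at their own pace and stop on an object; "grip_force" is the grip in N (left out, the last holds). Time passes only in rows, so rows that do not move let the fingers close. It gives the time, the measured TCP pose, the force, the opening and the grip force at its end, in the units of the state.
- sensors.observe(): the state, without advancing time (a new reading comes with each control period).
- eyes.grab_frame(name): name is "side" or "top" or "wrist"; returns (picture, depth): 400x640x3 uint8, red, green, blue; 400x640 float32, m along the optical axis (not along the pixel's ray), 0 where there is no reading.
- eyes.calibration(name): a dict with "camera_matrix" (3x3 intrinsics, pixels), "dist_coeffs" ([k1, k2, p1, p2, k3] as OpenCV has them; the pictures are not rectified), "eye" and "rotation" of the camera in the world. Camera axes: x right, y down, z forward; pixel columns grow to the right and rows downward; lengths in m; the calibration is good to about 2 mm. A picture is of the moment at which its call begins: read the wrist's pose just before it. calibration takes no time and is no camera call; for the wrist camera it gives the pose at the moment of the call.
- job_done(): hands the job in; it is judged then, once.
Trained networks look in the newest picture that a camera, given by its name, has taken for a name from the list of things; names that differ only in an ending like _2 or _b are one class to them, and where a whole thing is asked for, a point or a joint stands for the part that bears it (a point fixed in the world has none). Each returns a list of dicts, best first, with "p" (0 to 1); they miss things now and then, are a little off and sometimes report something else, mostly with a low value. They report only what shows in the picture. A call takes as long as a camera call. They do not tell look-alikes from the thing itself.
- nets.regions_of(thing, camera): "mask" (400x640 bool, what is visible of it).
- nets.place_of(thing, camera): "centre" ([x, y, z] in m, in the coordinates of the camera as it stood for that picture, good to about 4 mm: a listed point, or the origin of a listed thing).
The state is a dict: "time_s": time; "qpos": joint angles; "qd": joint speeds; "joint_torque": joint torques, N m; "eef_pos": TCP position; "tool_rot": TCP orientation; "wrist_force": force on the tool from outside, world axes, zero at the start; "wrist_torque": the same for the moment, N m; "gripper_width": finger opening in m; "grasp_force": force on a finger pad.
Only numpy, scipy, OpenCV 4.12 (cv2) and the standard library are available. Lean on these libraries where they do the work, as an engineer would, in place of code of your own. Each camera call takes 0.05 s, during which the arm holds its last target. There are 200 camera calls.

## Working session

There is one attempt and no reset: what is moved stays moved. The work goes in short steps, Python scripts to look and compute and a tool call to move; the robot and the scene stay as the last step left them, time stands still between calls to the robot, and variables do not carry over. Pictures are saved under pics/ and viewed, at most 10 in all, crops included, and the job is handed in when it is done.

Besides the shell and the picture viewer there is one more tool, called after "Emit:" in YAML: its name, and indented under it one key for each argument. jog_arm: Moves the arm, as the interface text tells. Its arguments: {"type":"object","properties":{"increments":{"type":"string"},"grip_force":{"type":"number"}},"required":["increments"]}

```bash
mkdir -p pics; cat > h.py <<'E'
import numpy as np, cv2
from cell import sensors, eyes, job_done, nets
def grab(c):
    cal=eyes.calibration(c); im,d=eyes.grab_frame(c); return im,d,cal
def w(cal,p): return np.array(cal["eye"])+np.array(cal["rotation"])@np.array(p)
def px(cal,u,v,z):
    n=cv2.undistortPoints(np.array([[[u,v]]],float),np.array(cal["camera_matrix"]),np.array(cal["dist_coeffs"]))[0,0]
    return w(cal,[n[0]*z,n[1]*z,z])
def proj(cal,P):
    R=np.array(cal["rotation"]);pc=R.T@(np.array(P)-cal["eye"])
    return cv2.projectPoints(pc.reshape(1,1,3),np.zeros(3),np.zeros(3),np.array(cal["camera_matrix"]),np.array(cal["dist_coeffs"]))[0].ravel()
def cloud(cal,d):
    vv,uu=np.nonzero(d>0);z=d[vv,uu].astype(float)
    n=cv2.undistortPoints(np.stack([uu,vv],1).reshape(-1,1,2).astype(float),np.array(cal["camera_matrix"]),np.array(cal["dist_coeffs"]))[:,0]
    return uu,vv,np.stack([n[:,0]*z,n[:,1]*z,z],1)@np.array(cal["rotation"]).T+cal["eye"]
E
python3 - <<'E'
from h import *
s=sensors.observe();print({k:np.round(v,3) for k,v in s.items()})
for c in ["top","side"]:
    im,d,cal=grab(c);cv2.imwrite(f"pics/{c}0.png",im[:,:,::-1])
    print(c,np.round(cal["eye"],3))
    for t in ["scale","platter","key_square_top","key_round_top","key_bar_top","key_plus_top","tray","carton","stand","stand_floor","tin","tall_carton","jam_jar","mug","server","brush"]:
        for r in nets.place_of(t,c)[:3]:
            P=w(cal,r["centre"]);print(t,round(r["p"],2),P.round(3),proj(cal,P).round())
E
```

```text
{'time_s': np.float64(0.0), 'qpos': array([ 1.251,  0.124,  1.652, -0.   ,  1.367, -0.083]), 'qd': array([-0.001,  0.   ,  0.001, -0.002, -0.   , -0.   ]), 'joint_torque': array([ 1.0000e-03, -4.1759e+01, -3.5994e+01,  7.8000e-02,  4.9000e-02,
       -0.0000e+00]), 'eef_pos': array([0.152, 0.631, 0.213]), 'tool_rot': array([-3.710e-01, -3.119e+00,  3.000e-03]), 'wrist_force': array([ 0.008, -0.565, -0.389]), 'wrist_torque': array([ 0.017,  0.011, -0.008]), 'grasp_force': np.float64(0.0), 'gripper_width': np.float64(0.095)}
top [ 0.365 -0.011  1.42 ]Traceback (most recent call last):
  File "<stdin>", line 8, in <module>
  File "h.py", line 11, in proj
    return cv2.projectPoints(pc.reshape(1,1,3),np.zeros(3),np.zeros(3),np.array(cal["camera_matrix"]),np.array(cal["dist_coeffs"]))[0].ravel()
                             ~~~~~~~~~~^^^^^^^
ValueError: cannot reshape array of size 1 into shape (1,1,3)
```

```bash
python3 - <<'E'
s=open('h.py').read()
s=s.replace('cal=eyes.calibration(c); im','cal=eyes.calibration(c); cal["rotation"]=cv2.Rodrigues(np.array(cal["rotation"],float))[0] if np.size(cal["rotation"])==3 else np.array(cal["rotation"]); im')
open('h.py','w').write(s)
E
python3 - <<'E'
from h import *
for c in ["top","side"]:
    print(np.round(eyes.calibration(c)["rotation"],3))
    im,d,cal=grab(c);cv2.imwrite(f"pics/{c}0.png",im[:,:,::-1])
    print(c,np.round(cal["eye"],3))
    for t in ["scale","platter","key_square_top","key_round_top","key_bar_top","key_plus_top","tray","carton","stand","stand_floor","tin","tall_carton","jam_jar","mug","server","brush"]:
        for r in nets.place_of(t,c)[:3]:
            P=w(cal,r["centre"]);print(t,round(r["p"],2),P.round(3),proj(cal,P).round())
E
```

```text
[-2.18   2.146 -0.157]
top [ 0.365 -0.011  1.42 ]
scale 0.95 [0.595 0.002 0.001] [311. 189.]
platter 0.69 [ 0.655 -0.002  0.084] [312. 165.]
key_square_top 0.61 [ 0.48  -0.065  0.066] [333. 224.]
key_round_top 0.52 [ 0.482 -0.022  0.063] [318. 224.]
key_bar_top 0.38 [0.483 0.084 0.066] [283. 223.]
key_plus_top 0.51 [ 0.484 -0.021  0.066] [318. 223.]
tray 0.75 [ 0.516 -0.331  0.001] [417. 216.]
carton 0.76 [ 0.515 -0.286 -0.001] [402. 216.]
carton 0.58 [ 0.369 -0.354  0.001] [425. 263.]
carton 0.58 [ 0.633 -0.262  0.003] [395. 179.]
stand 0.88 [0.501 0.354 0.   ] [197. 217.]
stand 0.57 [ 0.683 -0.404  0.003] [439. 164.]
stand_floor 0.97 [0.501 0.347 0.009] [198. 217.]
tin 0.69 [ 0.522 -0.384  0.007] [434. 214.]
tin 0.37 [ 0.517 -0.287 -0.   ] [403. 215.]
tall_carton 0.83 [ 0.755 -0.254  0.001] [392. 141.]
jam_jar 0.85 [ 0.744  0.265 -0.004] [229. 142.]
jam_jar 0.21 [0.484 0.081 0.067] [283. 222.]
mug 0.93 [ 0.685 -0.404  0.003] [439. 163.]
server 0.66 [ 0.298 -0.232 -0.002] [386. 286.]
brush 0.59 [ 0.308  0.239 -0.001] [232. 281.]
[-2.315  0.841 -0.303]
side [ 0.085 -0.554  0.88 ]
sca
[... 297 characters left out ...]
4.]
key_bar_top 0.32 [ 0.684 -0.4    0.   ] [483. 279.]
key_plus_top 0.66 [0.482 0.035 0.063] [297. 195.]
tray 0.72 [ 0.515 -0.33   0.002] [411. 301.]
carton 0.93 [ 0.366 -0.354 -0.003] [369. 353.]
carton 0.92 [ 0.518 -0.282  0.004] [396. 285.]
carton 0.69 [ 0.347 -0.134 -0.003] [297. 285.]
stand 0.75 [ 0.501  0.352 -0.001] [239. 145.]
stand_floor 0.85 [0.503 0.347 0.011] [240. 143.]
tin 0.68 [ 0.517 -0.377  0.006] [428. 315.]
tin 0.65 [ 0.514 -0.327  0.   ] [409. 301.]
tin 0.59 [0.482 0.033 0.066] [298. 195.]
jam_jar 0.57 [ 0.745  0.267 -0.002] [320. 125.]
mug 0.64 [ 0.683 -0.402  0.   ] [484. 281.]
server 0.62 [ 0.295 -0.234  0.002] [306. 330.]
brush 0.55 [ 0.305  0.243 -0.   ] [199. 198.]
```

View pics/top0.png

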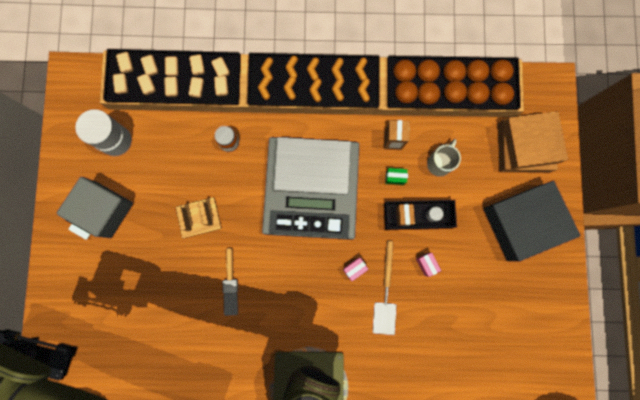

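View pics/side0.png

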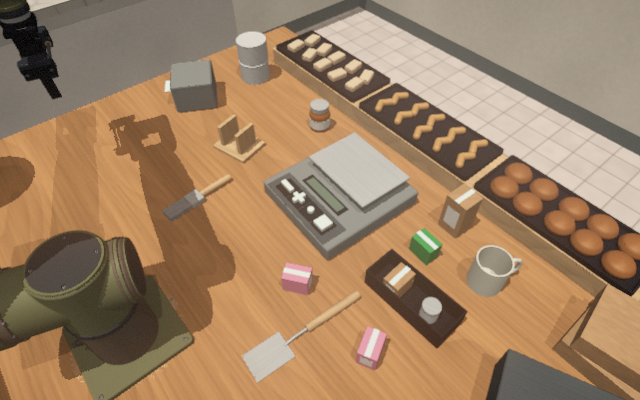

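Top view: keys from left to right are bar (284,223), plus (301,223), round (317,224) and square (334,224). The stand is at (198,217) and the black tray at (420,215). What could be taken for the carton: brown box in the tray (406,214), green box (397,175), pink boxes (356,267) and (429,264), tall carton (397,132). I choose the brown one in the tray. Next I'll crop to check it and fit yaws from depth.

```bash
cat > fit.py <<'E'
from h import *
def rect(P):
    (c,s,a)=cv2.minAreaRect((P[:,:2]*1000).astype(np.float32)); return np.round(c,1),np.round(s,1),round(a,1)
E
python3 - <<'E'
from fit import *
im,d,cal=grab("top")
a=cv2.resize(im[190:240,375:465],None,fx=6,fy=6,interpolation=2)
b=cv2.resize(im[190:245,170:225],None,fx=5,fy=5,interpolation=2)
cv2.imwrite("pics/crop.png",np.hstack([np.vstack([a,np.zeros((20,540,3),np.uint8)])[:300],np.pad(b,((0,25),(0,0),(0,0)))])[:,:,::-1])
uu,vv,P=cloud(cal,d)
def sel(c,r,z0,z1): return P[(np.hypot(*(P[:,:2]-c).T)<r)&(P[:,2]>z0)&(P[:,2]<z1)]
for n,c,r,z0,z1 in [("platter",(.655,0),.17,.078,.095),("house",(.595,0),.22,.035,.3),("keytop",(.483,.007),.12,.060,.072),("tray",(.515,-.33),.13,.03,.3),("carton",(.516,-.285),.05,.051,.062),("tin",(.52,-.377),.04,.04,.06),
  ("boards",(.5,.35),.09,.05,.1),("stand",(.5,.35),.09,.006,.1),("tall",(.755,-.254),.06,.1,.13),("green",(.633,-.262),.06,.03,.08)]:
    Q=sel(c,r,z0,z1); print(n,len(Q),np.median(Q[:,2]).round(3) if len(Q) else 0,*(rect(Q) if len(Q)>4 else []))
# pixel-wise mask outline of carton and stand
for t in ["stand","carton","scale","tray"]:
    for r in nets.regions_of(t,"top")[:3]:
        m=r["mask"]; k=m[vv,uu]; print(t,round(r["p"],2),m.sum(),rect(P[k]))
E
```

```text
platter 3832 0.085 [653.6  -2.3] [220.  160.8] 87.7
house 8905 0.057 [5.941e+02 2.000e-01] [280.9 300.8] 87.4
keytop 318 0.065 [490.8   8.2] [ 90.2 195. ] 7.1
tray 1079 0.055 [ 521.9 -322.8] [231.2 199.6] 51.2
carton 299 0.058 [ 513.9 -283.7] [82.4 66. ] 1.4
tin 161 0.051 [ 528.9 -379.4] [40.2 59.8] 79.5
boards 312 0.079 [499.7 349.3] [71.5 78.5] 15.3
stand 1252 0.014 [502.2 346.1] [150.7 159.7] 59.3
tall 430 0.115 [ 756.1 -255.7] [60.4 61.5] 88.4
green 308 0.055 [ 634.2 -260.8] [60.7 42.3] 87.1
stand 0.85 1250 (array([500.7, 350.9]), array([103.5, 122.6]), 15.8)
stand 0.41 47 (array([484.7,  75.6]), array([12.6, 33.1]), 2.6)
carton 0.92 385 (array([ 369.6, -361.4]), array([59.9, 57. ]), 25.4)
carton 0.75 337 (array([ 349.5, -139.5]), array([49.5, 67.8]), 36.8)
carton 0.73 366 (array([ 518.4, -294.7]), array([67.5, 58.3]), 3.5)
scale 0.94 7894 (array([592.5,   2. ]), array([289.5, 299.7]), 88.3)
tray 0.86 1587 (array([ 516.7, -339.4]), array([ 84.7, 226.4]), 2.5)
```

View pics/crop.png

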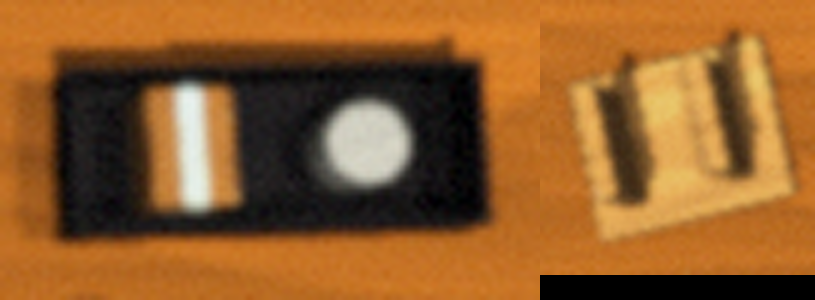

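The crop confirms the brown, white-taped carton at the left end of the tray, with the tin at the right end. The fits agree: scale centre is (0.594, 0.000) with yaw -2.4°, and stand (0.500, 0.350) with yaw 15.5°.

```bash
cat > plan.py <<'E'
from h import *
import sys
def plan(x,y,z,yaw):
    s=sensors.observe(); R=cv2.Rodrigues(np.array(s["tool_rot"]))[0]; p=np.array(s["eef_pos"])
    cur=np.degrees(np.arctan2(R[1,1],R[0,1])); dy=(yaw-cur+90)%180-90
    a=np.radians(cur+dy); c,sn=np.cos(a),np.sin(a)
    Rt=np.array([[-sn,c,0],[c,sn,0],[0,0,-1.]]); Rt[:,0]=np.cross(Rt[:,1],Rt[:,2])
    err=cv2.Rodrigues(R.T@Rt)[0].ravel()
    print("t",round(s["time_s"],2),"pos",p.round(4),"yaw",cur.round(1),"q",np.round(s["qpos"],2),"w",round(s["gripper_width"],3),"F",np.round(s["wrist_force"],1),"g",round(s["grasp_force"],1))
    print("turn(6deg units)",(np.degrees(err)/6).round(2),"then shift units",(Rt.T@(np.array([x,y,z])-p)/.03).round(2))
if __name__=="__main__": plan(*map(float,sys.argv[1:5]))
E
python3 plan.py 0.479 -0.070 0.2 87.6
```

```text
t 2.05 pos [0.1525 0.6319 0.2146] yaw 76.4 q [ 1.25  0.12  1.65  0.    1.37 -0.08] w 0.095 F [ 0.6  0.6 -0.3] g 0.0
turn(6deg units) [ 0.   -0.   -1.86] then shift units [-11.85 -22.92   0.49]
```

Emit:
jog_arm:
  increments: "-1 0 0 0 0 0 -0.93;-1 0 0 0 0 0 -0.93;-1 -0.5 -0.95 0.02 0 0 0;-1 -0.5 -0.95 0.02 0 0 0;-1 -0.5 -0.95 0.02 0 0 0;-1 -0.5 -0.95 0.02 0 0 0;-1 -0.5 -0.95 0.02 0 0 0;-1 -0.5 -0.95 0.02 0 0 0;-1 -0.5 -0.95 0.02 0 0 0;-1 -0.5 -0.95 0.02 0 0 0;-1 -0.5 -0.95 0.02 0 0 0;-1 -0.5 -0.95 0.02 0 0 0"
  grip_force: 20

```text
time_s: 3.05
eef_pos: [0.2907, 0.3394, 0.2088]
tool_rot: [0.065, 3.14, 0.001]
wrist_force: [0.2, -0.6, 0.2]
gripper_width: 0.0206
grasp_force: 0.0
```

Emit:
jog_arm:
  increments: "-1 -0.5 -0.95 0.02 0 0 0;-1 -0.5 -0.95 0.02 0 0 0;-1 -0.5 -0.95 0.02 0 0 0;-1 -0.5 -0.95 0.02 0 0 0;-1 -0.5 -0.95 0.02 0 0 0;-1 -0.5 -0.95 0.02 0 0 0;-1 -0.5 -0.95 0.02 0 0 0;-1 -0.5 -0.95 0.02 0 0 0;-1 -0.5 -0.95 0.02 0 0 0;-1 -0.5 -0.95 0.02 0 0 0;-1 0 0 0 0 0 0;-1 0 0 0 0 0 0"

```text
time_s: 4.05
eef_pos: [0.4285, 0.0487, 0.2027]
tool_rot: [-0.072, -3.14, -0.001]
wrist_force: [-0.2, 0.1, -1.1]
gripper_width: 0.0006
grasp_force: 0.0
```

```bash
python3 - <<'E'
from fit import *
from plan import plan
plan(.479,-.07,.09,87.6)
im,d,cal=grab("wrist");cv2.imwrite("pics/w1.png",im[:,:,::-1])
for t in ["key_square_top","key_round_top","key_bar_top","key_plus_top"]:
    for r in nets.place_of(t,"wrist")[:3]:
        P=w(cal,r["centre"]);print(t,round(r["p"],2),P.round(4),proj(cal,P).round())
uu,vv,P=cloud(cal,d)
k=(P[:,2]>.061)&(P[:,2]<.07)&(abs(P[:,0]-.482)<.03)&(abs(P[:,1])<.12)
img=np.zeros(d.shape,np.uint8);img[vv[k],uu[k]]=1
n,l,st,_=cv2.connectedComponentsWithStats(img)
for i in range(1,n):
    if st[i,4]>100:
        Q=P[k][l[vv[k],uu[k]]==i];print(st[i,4],np.median(Q[:,2]).round(4),*rect(Q))
E
```

```text
t 4.05 pos [0.4285 0.0487 0.2027] yaw 87.4 q [-0.01 -0.38  2.13  0.    1.4  -1.54] w 0.001 F [-0.2  0.1 -1.1] g 0.0
turn(6deg units) [ 0.   -0.   -0.03] then shift units [-1.85 -3.88  3.76]
key_square_top 0.76 [ 0.4798 -0.0687  0.0686] [227. 232.]
key_square_top 0.55 [ 0.519  -0.3774  0.0026] [ 46. 246.]
key_round_top 0.73 [ 0.4799 -0.0137  0.0671] [274. 230.]
key_bar_top 0.6 [0.489  0.0759 0.0653] [350. 233.]
key_plus_top 0.62 [0.4834 0.033  0.0599] [314. 228.]
230 0.0648 [476.7  24.3] [17.8 29.5] 60.3
760 0.0649 [478.8 -68.1] [34.3 34. ] 86.0
170 0.0649 [481.2 -18.1] [16.5 17.1] 44.0
398 0.0648 [485.6  80.2] [40.6 14.6] 88.3
```

View pics/w1.png

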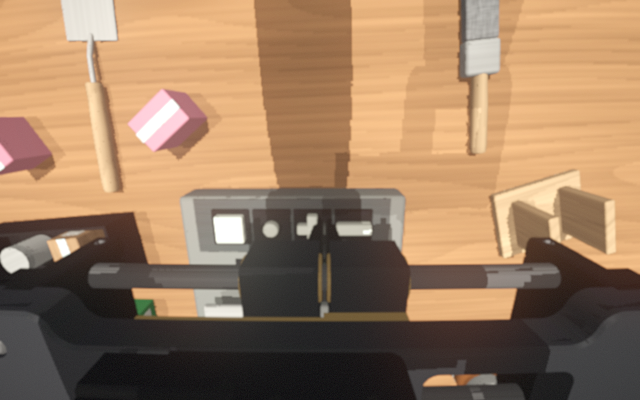

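The wrist view shows square (230,228), round (271,229), plus (311,228) and bar (355,229). All the fitted tops lie at z 0.065, matching the top view. Now press the square key.

Emit:
jog_arm:
  increments: "-1 -0.45 -0.95 0 0 0 0;-1 -0.45 -0.95 0 0 0 0;-1 -0.45 -0.95 0.5 0 0 0;-1 -0.45 -0.95 0.6 0 0 0;-1 0 0 1 0 0 0;-1 0 0 1 0 0 0;-1 0 0 0.9 0 0 0;-1 0 0 0 0 0 0;-1 0 0 0 0 0 0"

```text
time_s: 5.05
eef_pos: [0.4762, -0.0653, 0.0815]
tool_rot: [-0.064, -3.137, -0.001]
wrist_force: [-0.1, 0.4, 0.2]
gripper_width: 0.0009
grasp_force: 0.0
```

```bash
python3 plan.py 0.479 -0.0685 0.0575 87.6
```

```text
t 5.05 pos [ 0.4762 -0.0653  0.0815] yaw 87.7 q [-0.25 -0.13  2.14  0.    1.14 -1.78] w 0.001 F [-0.1  0.4  0.2] g 0.0
turn(6deg units) [ 0.01 -0.03  0.01] then shift units [-0.1 -0.1  0.8]
```

Emit:
jog_arm:
  increments: "-1 -0.1 -0.1 0 0 0 0;-1 0 0 0.3 0 0 0;-1 0 0 0.3 0 0 0;-1 0 0 0.25 0 0 0;-1 0 0 0 0 0 0;-1 0 0 0 0 0 0;-1 0 0 0 0 0 0"

```text
time_s: 5.63
eef_pos: [0.4821, -0.0698, 0.0592]
tool_rot: [0.066, 3.137, -0.001]
wrist_force: [-0.5, 0.1, 8.2]
gripper_width: 0.0006
grasp_force: 4.4
```

Emit:
jog_arm:
  increments: "-1 0 0 0 0 0 0;-1 0 0 -0.5 0 0 0;-1 0 0 -1 0 0 0;-1 0 0 -1 0 0 0;-1 0 0 -1 0 0 0;0.37 0 -0.8 -1 0 0 0;0.37 0 -0.9 -0.5 0 0 0;0.37 0.2 -0.9 0 0 0 0;0.37 0.2 -0.9 0 0 0 0;0.37 0.2 -0.9 0 0 0 0;0.37 0.2 -0.9 0 0 0 0;0.37 0.2 -0.9 0 0 0 0"

```text
time_s: 6.63
eef_pos: [0.4419, -0.2553, 0.2068]
tool_rot: [-0.066, -3.141, -0.0]
wrist_force: [-0.5, -0.4, 0.4]
gripper_width: 0.0414
grasp_force: 0.0
```

Emit:
jog_arm:
  increments: "0.37 0 -0.9 0 0 0 0;0.37 0 0 0 0 0 0;0.37 0 0 0 0 0 0"

```text
time_s: 6.88
eef_pos: [0.441, -0.2819, 0.2066]
tool_rot: [-0.07, -3.14, -0.001]
wrist_force: [-0.1, 0.1, 0.2]
gripper_width: 0.0612
grasp_force: 0.0
```

```bash
python3 - <<'E'
from fit import *
from plan import plan
plan(.516,-.286,.12,90)
im,d,cal=grab("wrist");cv2.imwrite("pics/w2.png",im[:,:,::-1])
for r in nets.place_of("carton","wrist")[:4]:
    P=w(cal,r["centre"]);print(round(r["p"],2),P.round(4),proj(cal,P).round())
uu,vv,P=cloud(cal,d)
k=(abs(P[:,2]-.059)<.006)&(abs(P[:,0]-.516)<.05)&(abs(P[:,1]+.286)<.04)
img=np.zeros(d.shape,np.uint8);img[vv[k],uu[k]]=1
n,l,st,_=cv2.connectedComponentsWithStats(img)
for i in range(1,n):
    if st[i,4]>100:
        Q=P[k][l[vv[k],uu[k]]==i];print(st[i],np.median(Q[:,2]).round(4),*rect(Q))
E
```

```text
t 6.88 pos [ 0.441  -0.2819  0.2066] yaw 87.5 q [-0.67 -0.15  1.94  0.    1.36 -2.2 ] w 0.061 F [-0.1  0.1  0.2] g 0.0
turn(6deg units) [ 0.01 -0.01 -0.42] then shift units [-2.5  -0.14  2.89]
0.88 [ 0.3666 -0.354   0.0005] [266. 120.]
0.82 [ 0.5136 -0.286   0.001 ] [324. 223.]
0.82 [ 0.3461 -0.1353  0.0014] [435.  95.]
0.63 [ 0.6321 -0.2583  0.0033] [345. 294.]
[290 205  66   9 259] 0.0557 [ 474.9 -285.7] [ 4.9 79.4] 2.1
[ 303  216   39   48 1530] 0.059 [ 515.3 -287.6] [60.6 42.1] 3.7
```

View pics/w2.png

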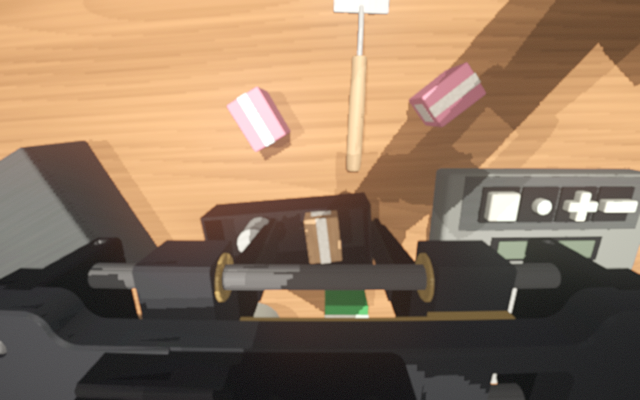

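The wrist view shows the carton at (322,238) between the tray walls and the tin at (252,235). The top face fits as 60.6×42.1 mm at z 0.059, centred (0.515, -0.287), yaw 3.7°.

Emit:
jog_arm:
  increments: "0.37 0 0 0 0 0 -0.55;0.37 0 0 0 0 0 -0.5;0.37 -0.8 0 0.3 0 0 0;0.37 -0.8 0 0.6 0 0 0;0.37 -0.8 0 0.8 0 0 0;0.37 0 0 0.8 0 0 0;0.37 0 0 0 0 0 0;0.37 0 0 0 0 0 0"

```text
time_s: 7.65
eef_pos: [0.5124, -0.2743, 0.1304]
tool_rot: [0.109, -3.136, -0.004]
wrist_force: [-0.2, 0.1, 0.7]
gripper_width: 0.0655
grasp_force: 0.0
```

```bash
python3 plan.py 0.5153 -0.2876 0.024 93.7
```

```text
t 7.65 pos [ 0.5124 -0.2743  0.1304] yaw 94.0 q [-0.58  0.04  1.88  0.    1.22 -2.22] w 0.065 F [-0.2  0.1  0.7] g 0.0
turn(6deg units) [ 0.03 -0.03  0.05] then shift units [-0.07 -0.45  3.55]
```

Emit:
jog_arm:
  increments: "0.37 -0.07 -0.45 0 0 0 0;0.37 0 0 0.6 0 0 0;0.37 0 0 0.6 0 0 0;0.37 0 0 0.6 0 0 0;0.37 0 0 0.6 0 0 0;0.37 0 0 0.6 0 0 0;0.37 0 0 0.5 0 0 0;0.37 0 0 0 0 0 0;0.37 0 0 0 0 0 0"

```text
time_s: 8.4
eef_pos: [0.5167, -0.2906, 0.0285]
tool_rot: [-0.106, 3.139, -0.002]
wrist_force: [-0.7, 0.0, -0.1]
gripper_width: 0.0649
grasp_force: 0.0
```

```bash
python3 plan.py 0.5153 -0.2876 0.024 93.7
```

```text
t 8.4 pos [ 0.5167 -0.2906  0.0285] yaw 93.9 q [-0.6   0.18  1.92 -0.    1.04 -2.24] w 0.065 F [-0.7  0.  -0.1] g 0.0
turn(6deg units) [-0.01  0.01  0.03] then shift units [0.04 0.1  0.15]
```

Emit:
jog_arm:
  increments: "0.37 0.05 0.1 0.15 0 0 0;-1 0 0 0 0 0 0;-1 0 0 0 0 0 0;-1 0 0 0 0 0 0;-1 0 0 0 0 0 0;-1 0 0 0 0 0 0;-1 0 0 -0.3 0 0 0;-1 0 0 -0.8 0 0 0;-1 0 0 -1 0 0 0;-1 0 0 -1 0 0 0;-1 0 0 -1 0 0 0;-1 0 0 -1 0 0 0"
  grip_force: 20

```text
time_s: 9.4
eef_pos: [0.5141, -0.2863, 0.1772]
tool_rot: [0.107, -3.139, -0.0]
wrist_force: [0.1, -0.7, -1.4]
gripper_width: 0.0417
grasp_force: 20.0
```

```bash
python3 plan.py 0.653 -0.002 0.16 90
```

```text
t 9.4 pos [ 0.5141 -0.2863  0.1772] yaw 93.9 q [-0.6   0.02  1.83 -0.    1.3  -2.24] w 0.042 F [ 0.1 -0.7 -1.4] g 20.0
turn(6deg units) [ 0.   -0.01  0.65] then shift units [-4.63  9.48  0.57]
```

Emit:
jog_arm:
  increments: "-1 0 0 0 0 0 0.65;-1 -0.25 0.5 0 0 0 0;-1 -0.46 0.95 0 0 0 0;-1 -0.46 0.95 0 0 0 0;-1 -0.46 0.95 0 0 0 0;-1 -0.46 0.95 0 0 0 0;-1 -0.46 0.95 0 0 0 0;-1 -0.46 0.95 0 0 0 0;-1 -0.46 0.95 0 0 0 0;-1 -0.46 0.95 0 0 0 0;-1 -0.46 0.95 0 0 0 0;-1 -0.2 0.4 0 0 0 0"

```text
time_s: 10.4
eef_pos: [0.653, 0.0003, 0.1757]
tool_rot: [-0.004, 3.142, 0.002]
wrist_force: [0.1, 0.2, -1.5]
gripper_width: 0.0424
grasp_force: 20.0
```

Emit:
jog_arm:
  increments: "-1 0 0 0 0 0 0;-1 0 0 0.7 0 0 0;-1 0 0 0.7 0 0 0;-1 0 0 0 0 0 0;-1 0 0 0 0 0 0"

```text
time_s: 10.82
eef_pos: [0.6506, -0.0041, 0.132]
tool_rot: [-0.002, -3.137, 0.0]
wrist_force: [-0.5, -0.0, -1.5]
gripper_width: 0.0422
grasp_force: 20.0
```

```bash
python3 plan.py 0.653 -0.002 0.107 90
```

```text
t 10.82 pos [ 0.6506 -0.0041  0.132 ] yaw 89.9 q [-0.09  0.19  1.72 -0.    1.24 -1.66] w 0.042 F [-0.5 -0.  -1.5] g 20.0
turn(6deg units) [-0.   -0.04 -0.01] then shift units [-0.08  0.07  0.83]
```

Emit:
jog_arm:
  increments: "-1 0 0 0.35 0 0 0;-1 0 0 0.3 0 0 0;-1 0 0 0.15 0 0 0;-1 0 0 0 0 0 0;-1 0 0 0 0 0 0"

```text
time_s: 11.23
eef_pos: [0.6521, -0.0032, 0.1094]
tool_rot: [-0.0, -3.141, 0.0]
wrist_force: [0.4, -0.0, -1.7]
gripper_width: 0.042
grasp_force: 20.0
```

Emit:
jog_arm:
  increments: "-1 0 0 0.07 0 0 0;-1 0 0 0 0 0 0;-1 0 0 0.06 0 0 0;-1 0 0 0 0 0 0;-1 0 0 0 0 0 0"

```text
time_s: 11.65
eef_pos: [0.6523, -0.0031, 0.1058]
tool_rot: [-0.0, -3.142, 0.0]
wrist_force: [0.3, -0.8, -1.2]
gripper_width: 0.0421
grasp_force: 20.0
```

Emit:
jog_arm:
  increments: "-1 0 0 0.05 0 0 0;-1 0 0 0 0 0 0;-1 0 0 0 0 0 0"

```text
time_s: 11.9
eef_pos: [0.6524, -0.0031, 0.1044]
tool_rot: [0.0, 3.141, -0.0]
wrist_force: [0.2, -0.5, -2.0]
gripper_width: 0.042
grasp_force: 20.0
```

Emit:
jog_arm:
  increments: "-1 0 0 0.05 0 0 0;-1 0 0 0 0 0 0;-1 0 0 0 0 0 0"

```text
time_s: 12.15
eef_pos: [0.6525, -0.0032, 0.1044]
tool_rot: [0.0, 3.141, -0.0]
wrist_force: [-3.5, 0.0, 5.4]
gripper_width: 0.0417
grasp_force: 20.0
```

Emit:
jog_arm:
  increments: "0.2 0 0 0 0 0 0;0.37 0 0 0 0 0 0;0.37 0 0 0 0 0 0;0.37 0 0 -0.4 0 0 0;0.37 0 0 -0.8 0 0 0;0.37 0 0 -0.9 0 0 0;0.37 0 0 -0.9 0 0 0;0.37 0 0 0 0 0 0.4;-1 0.9 0 0 0 0 0;-1 0.95 -0.1 0 0 0 0;-1 0.95 -0.1 0 0 0 0;-1 0.95 -0.1 0 0 0 0"

```text
time_s: 13.15
eef_pos: [0.5385, -0.0075, 0.1935]
tool_rot: [0.066, 3.14, -0.0]
wrist_force: [-0.7, 0.7, -0.7]
gripper_width: 0.044
grasp_force: 0.0
```

Emit:
jog_arm:
  increments: "-1 0.95 -0.1 0 0 0 0;-1 0.95 -0.1 0 0 0 0;-1 0 0 0.8 0 0 0;-1 0 0 0.8 0 0 0;-1 0 0 0.8 0 0 0;-1 0 0 0.5 0 0 0;-1 0 0 0 0 0 0;-1 0 0 0 0 0 0"

```text
time_s: 13.82
eef_pos: [0.482, -0.011, 0.1058]
tool_rot: [-0.066, -3.14, -0.0]
wrist_force: [0.5, 0.0, 0.2]
gripper_width: 0.0004
grasp_force: 0.0
```

```bash
python3 - <<'E'
from fit import *
from plan import plan
plan(.481,-.0185,.0575,87.6)
im,d,cal=grab("top")
uu,vv,P=cloud(cal,d)
k=(abs(P[:,2]-.140)<.006)&(abs(P[:,0]-.653)<.06)&(abs(P[:,1])<.06)
print(k.sum(),np.median(P[k][:,2]),*rect(P[k]))
im,d,cal=grab("side");cv2.imwrite("pics/s1.png",im[100:300,220:460,::-1].repeat(3,0).repeat(3,1))
for r in nets.place_of("carton","side")[:5]:print(r["p"],w(cal,r["centre"]).round(4))
E
```

```text
t 13.82 pos [ 0.482  -0.011   0.1058] yaw 87.6 q [-0.13 -0.16  2.12 -0.    1.18 -1.66] w 0.0 F [0.5 0.  0.2] g 0.0
turn(6deg units) [ 0.   -0.01 -0.  ] then shift units [ 0.02 -0.25  1.61]
290 0.13993574843064227 [651.6  -3.7] [59.6 40.1] 0.9
0.95 [ 0.6356 -0.2566 -0.0047]
0.93 [ 0.3445 -0.1346 -0.004 ]
0.88 [ 6.538e-01 -2.000e-04  8.460e-02]
0.72 [ 0.743   0.2648 -0.0019]
0.56 [ 0.3678 -0.3556 -0.0033]
```

View pics/s1.png

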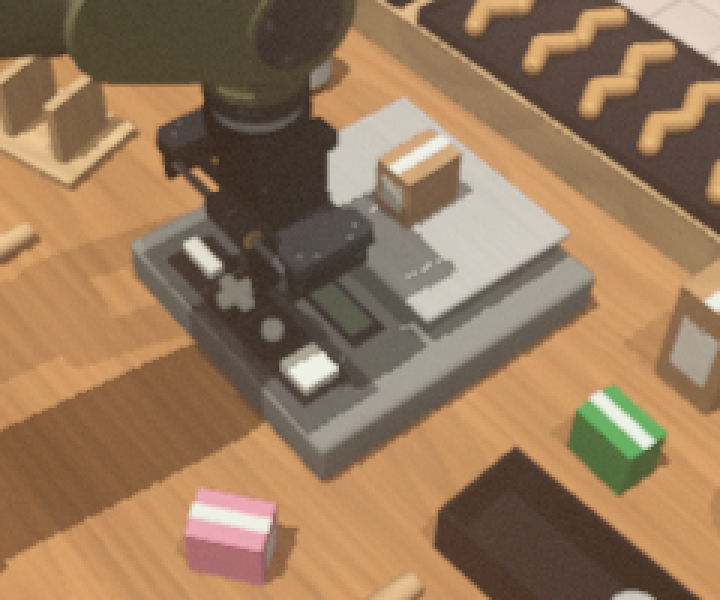

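The carton (crop 420,175) stands upright on the platter at (0.652, -0.003), with its top at 0.140. Press the round key.

Emit:
jog_arm:
  increments: "-1 0 -0.25 0 0 0 0;-1 0 0 0.4 0 0 0;-1 0 0 0.4 0 0 0;-1 0 0 0 0 0 0;-1 0 0 0 0 0 0"

```text
time_s: 14.38
eef_pos: [0.4807, -0.0184, 0.08]
tool_rot: [-0.066, -3.137, -0.001]
wrist_force: [-1.1, 1.0, -0.1]
gripper_width: 0.0007
grasp_force: 0.0
```

```bash
python3 plan.py 0.481 -0.0185 0.0575 87.6
```

```text
t 14.38 pos [ 0.4807 -0.0184  0.08  ] yaw 87.6 q [-0.15 -0.13  2.14  0.    1.13 -1.68] w 0.001 F [-1.1  1.  -0.1] g 0.0
turn(6deg units) [ 0.   -0.03 -0.  ] then shift units [-0.01 -0.    0.75]
```

Emit:
jog_arm:
  increments: "-1 0 0 0.3 0 0 0;-1 0 0 0.3 0 0 0;-1 0 0 0.2 0 0 0;-1 0 0 0 0 0 0;-1 0 0 0 0 0 0;-1 0 0 0 0 0 0;-1 0 0 0 0 0 0"

```text
time_s: 14.97
eef_pos: [0.4828, -0.0186, 0.0591]
tool_rot: [0.066, 3.14, -0.0]
wrist_force: [-2.4, 0.1, 9.7]
gripper_width: 0.0006
grasp_force: 5.0
```

Emit:
jog_arm:
  increments: "-1 0 0 -0.4 0 0 0;-1 0 0 -0.6 0 0 0;-1 0 0.5 -0.2 0 0 0;-1 0 0.95 0 0 0 0;-1 0 0.95 0 0 0 0;-1 0 0.88 0 0 0 0;-1 0 0 0.2 0 0 0;-1 0 0 0.2 0 0 0;-1 0 0 0 0 0 0;-1 0 0 0 0 0 0"

```text
time_s: 15.8
eef_pos: [0.4853, 0.079, 0.0807]
tool_rot: [-0.067, -3.139, 0.001]
wrist_force: [-0.0, 0.7, 0.7]
gripper_width: 0.0005
grasp_force: 0.0
```

```bash
python3 plan.py 0.4855 0.080 0.0575 87.6
```

```text
t 15.8 pos [0.4853 0.079  0.0807] yaw 87.5 q [ 0.05 -0.1   2.12 -0.    1.13 -1.48] w 0.0 F [-0.   0.7  0.7] g 0.0
turn(6deg units) [-0.   -0.02 -0.01] then shift units [-0.    0.03  0.77]
```

Emit:
jog_arm:
  increments: "-1 0 0 0.3 0 0 0;-1 0 0 0.3 0 0 0;-1 0 0 0.22 0 0 0;-1 0 0 0 0 0 0;-1 0 0 0 0 0 0;-1 0 0 0 0 0 0;-1 0 0 0 0 0 0"

```text
time_s: 16.38
eef_pos: [0.4869, 0.0791, 0.0591]
tool_rot: [0.067, 3.141, -0.001]
wrist_force: [-5.3, -2.6, 13.6]
gripper_width: 0.0003
grasp_force: 7.1
```

Emit:
jog_arm:
  increments: "-1 0 0 -0.4 0 0 0;-1 0 0 -0.8 0 0 0;-1 0 0 -1 0 0 0;-1 0 0 -1 0 0 0;-1 0 0 -1 0 0 0;-1 0 0 -1 0 0 0.9;1 0 0 0 0 0 1;1 0 0 0 0 0 1;1 0 0 0 0 0 1;1 0 0 0 0 0 1;1 0 0 0 0 0 1;1 0 0 0 0 0 1"

```text
time_s: 17.38
eef_pos: [0.4858, 0.0795, 0.2123]
tool_rot: [-1.18, -2.91, 0.001]
wrist_force: [-0.0, -0.3, 0.1]
gripper_width: 0.0351
grasp_force: 0.0
```

Emit:
jog_arm:
  increments: "1 0 0 0 0 0 1;1 0 0 0 0 0 1;1 0 0 0 0 0 1;1 0 0 0 0 0 1;1 0 0 0 0 0 1;1 0 0 0 0 0 1;1 0 0 0 0 0 1;1 0 0 0 0 0 0.6;1 0 0 0 0 0 0;1 0 0 0 0 0 0"

```text
time_s: 18.22
eef_pos: [0.4858, 0.0795, 0.2125]
tool_rot: [-2.208, -2.234, 0.001]
wrist_force: [-0.1, 0.0, 0.4]
gripper_width: 0.0942
grasp_force: 0.0
```

```bash
python3 - <<'E'
from fit import *
from plan import plan
im,d,cal=grab("top")
uu,vv,P=cloud(cal,d)
k=(abs(P[:,2]-.140)<.006)&(abs(P[:,0]-.653)<.06)&(abs(P[:,1])<.06)
print(k.sum(),np.median(P[k][:,2]),*rect(P[k]))
plan(.652,-.0035,.2,0.5)
E
```

```text
292 0.1399345888245811 [651.4  -3.9] [59.8 40.1] 0.3
t 18.27 pos [0.4859 0.0796 0.2126] yaw 0.7 q [ 0.05 -0.23  1.99  0.    1.38  0.04] w 0.095 F [-0.  -0.4 -0.8] g 0.0
turn(6deg units) [-0.01  0.    0.03] then shift units [-2.82  5.51  0.42]
```

Emit:
jog_arm:
  increments: "1 -0.47 0.92 0 0 0 0;1 -0.47 0.92 0 0 0 0;1 -0.47 0.92 0 0 0 0;1 -0.47 0.92 0 0 0 0;1 -0.47 0.92 0 0 0 0;1 -0.47 0.92 0 0 0 0;1 0 0 0.5 0 0 0;1 0 0 0.7 0 0 0;1 0 0 0 0 0 0;1 0 0 0 0 0 0"

```text
time_s: 19.1
eef_pos: [0.6508, -0.0028, 0.1747]
tool_rot: [-2.207, -2.231, 0.005]
wrist_force: [0.5, -0.2, 0.2]
gripper_width: 0.0953
grasp_force: 0.0
```

```bash
python3 plan.py 0.6516 -0.0037 0.1065 0.3
```

```text
t 19.1 pos [ 0.6508 -0.0028  0.1747] yaw 0.6 q [-0.09  0.16  1.68  0.    1.31 -0.1 ] w 0.095 F [ 0.5 -0.2  0.2] g 0.0
turn(6deg units) [-0.05 -0.01  0.05] then shift units [-0.03  0.03  2.27]
```

Emit:
jog_arm:
  increments: "1 -0.03 0 0.5 0 0 0.05;1 0 0 0.6 0 0 0;1 0 0 0.6 0 0 0;1 0 0 0.55 0 0 0;1 0 0 0 0 0 0;-1 0 0 0 0 0 0;-1 0 0 0 0 0 0;-1 0 0 0 0 0 0;-1 0 0 0 0 0 0;-1 0 0 0 0 0 0;-1 0 0 0 0 0 0;-1 0 0 0 0 0 0"

```text
time_s: 20.1
eef_pos: [0.653, -0.004, 0.1105]
tool_rot: [2.215, 2.227, 0.001]
wrist_force: [0.3, 1.1, 2.1]
gripper_width: 0.0596
grasp_force: 20.0
```

```bash
python3 plan.py 0.500 0.350 0.19 15.5
```

```text
t 20.1 pos [ 0.653  -0.004   0.1105] yaw 0.3 q [-0.09  0.21  1.73 -0.    1.2  -0.09] w 0.06 F [0.3 1.1 2.1] g 20.0
turn(6deg units) [ 0.01  0.   -2.53] then shift units [12.73 -1.76 -2.65]
```

Emit:
jog_arm:
  increments: "-1 0 0 -0.3 0 0 0;-1 0 0 -0.8 0 0 0;-1 0 0 -1 0 0 0;-1 0 0 -1 0 0 0;-1 0 0 0 0 0 -0.85;-1 0 0 0 0 0 -0.85;-1 0 0 0 0 0 -0.83;-1 0.5 -0.07 0 0 0 0;-1 0.9 -0.12 0 0 0 0;-1 0.9 -0.12 0 0 0 0;-1 0.9 -0.12 0 0 0 0;-1 0.9 -0.12 0 0 0 0"

```text
time_s: 21.1
eef_pos: [0.6025, 0.1118, 0.2024]
tool_rot: [-1.904, -2.497, 0.001]
wrist_force: [0.7, -0.3, -1.4]
gripper_width: 0.0602
grasp_force: 20.0
```

Emit:
jog_arm:
  increments: "-1 0.9 -0.13 0 0 0 0;-1 0.9 -0.13 0 0 0 0;-1 0.9 -0.13 0 0 0 0;-1 0.9 -0.13 0 0 0 0;-1 0.9 -0.13 0 0 0 0;-1 0.9 -0.13 0 0 0 0;-1 0.9 -0.13 0 0 0 0;-1 0.9 -0.13 0 0 0 0;-1 0.9 -0.13 0 0 0 0;-1 0.5 -0.13 0 0 0 0;-1 0 0 0 0 0 0;-1 0 0 0 0 0 0"

```text
time_s: 22.1
eef_pos: [0.4963, 0.3492, 0.2025]
tool_rot: [-1.901, -2.501, 0.001]
wrist_force: [-0.1, -0.7, -2.0]
gripper_width: 0.0598
grasp_force: 20.0
```

```bash
python3 - <<'E'
from fit import *
from plan import plan
plan(.500,.350,.125,15.5)
im,d,cal=grab("wrist");cv2.imwrite("pics/w3.png",im[:,:,::-1])
uu,vv,P=cloud(cal,d)
for n,z0,z1 in [("boards",.077,.087),("base",.006,.018)]:
    k=(P[:,2]>z0)&(P[:,2]<z1)&(np.hypot(P[:,0]-.5,P[:,1]-.35)<.085)
    if k.sum()>10: print(n,k.sum(),np.median(P[k][:,2]).round(4),*rect(P[k]))
    if n=="boards":
        img=np.zeros(d.shape,np.uint8);img[vv[k],uu[k]]=1
        m,l,st,_=cv2.connectedComponentsWithStats(img)
        for i in range(1,m):
            if st[i,4]>60: print(st[i],*rect(P[k][l[vv[k],uu[k]]==i]))
im,d,cal=grab("top");uu,vv,P=cloud(cal,d)
k=(P[:,2]>.074)&(P[:,2]<.09)&(np.hypot(P[:,0]-.5,P[:,1]-.35)<.085);print(k.sum())
E
```

```text
t 22.1 pos [0.4963 0.3492 0.2025] yaw 15.5 q [ 0.52  0.04  1.76 -0.    1.34  0.25] w 0.06 F [-0.1 -0.7 -2. ] g 20.0
turn(6deg units) [-0.01  0.    0.01] then shift units [-0.01  0.12  2.58]
boards 791 0.0817 [490.5 380.4] [69.6 12.1] 15.3
[294 153  67  12 791] [490.5 380.4] [69.6 12.1] 15.3
base 3784 0.012 [494.5 365.9] [100.1  84.6] 15.2
110
```

View pics/w3.png

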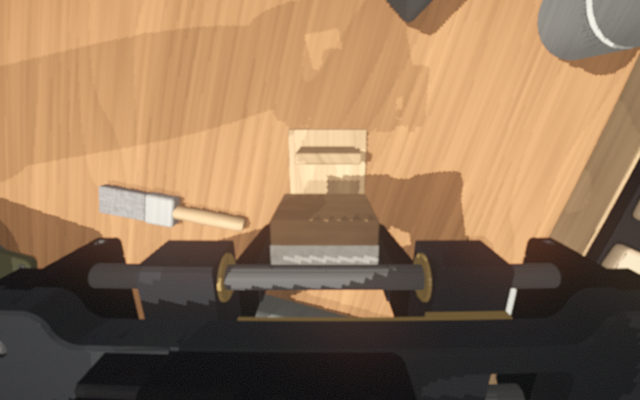

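The wrist view shows the near board at (332,157) with exact dimensions, which puts the stand centre at (0.499, 0.349), yaw 15.3°. The held carton is at (325,235). Descend to just above the boards and check alignment.

Emit:
jog_arm:
  increments: "-1 0 0.08 0.5 0 0 0;-1 0 0 0.7 0 0 0;-1 0 0 0.7 0 0 0;-1 0 0 0.5 0 0 0;-1 0 0 0 0 0 0;-1 0 0 0 0 0 0"

```text
time_s: 22.7
eef_pos: [0.4996, 0.3478, 0.1297]
tool_rot: [-1.904, -2.498, 0.003]
wrist_force: [-0.0, 0.8, -1.4]
gripper_width: 0.0597
grasp_force: 20.0
```

```bash
python3 - <<'E'
from fit import *
from plan import plan
plan(.4992,.3486,.0365,15.3)
im,d,cal=grab("wrist")
uu,vv,P=cloud(cal,d)
z=sensors.observe()["eef_pos"][2]
k=(abs(P[:,2]-(z+.0305))<.012)&(np.hypot(P[:,0]-.4992,P[:,1]-.3486)<.06)&(uu>262)&(uu<388)&(vv<262)
a=np.radians(15.3);Q=(P[k][:,:2]-[.4992,.3486])@np.array([[np.cos(a),-np.sin(a)],[np.sin(a),np.cos(a)]])
print(k.sum(),np.percentile(P[k][:,2],[5,50,95]).round(4),"along",np.percentile(Q[:,0],[1,50,99]).round(4),"across",np.percentile(Q[:,1],[1,50,97,99]).round(4))
# front face (towards +y of stand)
k=(P[:,2]>z-.01)&(P[:,2]<z+.02)&(uu>280)&(uu<370)&(np.hypot(P[:,0]-.4992,P[:,1]-.3486)<.05)
Q=(P[k][:,:2]-[.4992,.3486])@np.array([[np.cos(a),-np.sin(a)],[np.sin(a),np.cos(a)]])
print(k.sum(),"front face",np.percentile(Q[:,1],[5,50,95]).round(4),"slope",np.degrees(np.polyfit(Q[:,0],Q[:,1],1)[0]).round(1))
E
```

```text
t 22.7 pos [0.4996 0.3478 0.1297] yaw 15.4 q [ 0.52  0.1   1.82 -0.    1.22  0.25] w 0.06 F [-0.   0.8 -1.4] g 20.0
turn(6deg units) [-0.02  0.01  0.01] then shift units [ 0.03 -0.01  3.11]
5567 [0.1533 0.1592 0.1617] along [-0.0316  0.0004  0.0324] across [-0.0038  0.0099  0.0208  0.0209]
1365 front face [0.0203 0.0206 0.021 ] slope -0.3
```

The held carton is aligned within about 0.5 mm and 0.3°. Insert.

Emit:
jog_arm:
  increments: "-1 0 0 0.4 0 0 0;-1 0 0 0.4 0 0 0;-1 0 0 0.4 0 0 0;-1 0 0 0.4 0 0 0;-1 0 0 0.4 0 0 0;-1 0 0 0.4 0 0 0;-1 0 0 0.35 0 0 0;-1 0 0 0 0 0 0;-1 0 0 0 0 0 0"

```text
time_s: 23.5
eef_pos: [0.4992, 0.3487, 0.0469]
tool_rot: [-1.902, -2.5, 0.003]
wrist_force: [-0.4, 0.1, -0.6]
gripper_width: 0.06
grasp_force: 20.0
```

Emit:
jog_arm:
  increments: "-1 0 0 0.2 0 0 0;-1 0 0 0.08 0 0 0;-1 0 0 0 0 0 0;-1 0 0 0 0 0 0"

```text
time_s: 23.83
eef_pos: [0.4999, 0.3491, 0.04]
tool_rot: [1.902, 2.5, 0.001]
wrist_force: [1.1, -0.3, -1.3]
gripper_width: 0.0597
grasp_force: 20.0
```

Emit:
jog_arm:
  increments: "-1 0 0 0.07 0 0 0;-1 0 0 0 0 0 0;-1 0 0 0 0 0 0"

```text
time_s: 24.08
eef_pos: [0.4998, 0.349, 0.0378]
tool_rot: [1.902, 2.5, 0.0]
wrist_force: [0.7, -0.1, -1.4]
gripper_width: 0.06
grasp_force: 20.0
```

Emit:
jog_arm:
  increments: "-1 0 0 0.05 0 0 0;-1 0 0 0 0 0 0;-1 0 0 0 0 0 0"

```text
time_s: 24.33
eef_pos: [0.5001, 0.3492, 0.0375]
tool_rot: [1.902, 2.5, 0.0]
wrist_force: [-3.5, -1.7, 4.9]
gripper_width: 0.0601
grasp_force: 20.0
```

Seated: the wrist force turned upward. Release and retreat.

Emit:
jog_arm:
  increments: "0.5 0 0 0 0 0 0;0.85 0 0 0 0 0 0;0.85 0 0 0 0 0 0;0.85 0 0 -0.3 0 0 0;0.85 0 0 -0.6 0 0 0;0.85 0 0 -0.8 0 0 0;0.85 0 0 -0.9 0 0 0;0.85 0 0 -0.9 0 0 0;0.85 0 0 -0.9 0 0 0;0.85 0 0 -0.9 0 0 0;0.85 0 0 -0.5 0 0 0"

```text
time_s: 25.25
eef_pos: [0.501, 0.3498, 0.215]
tool_rot: [1.901, 2.498, 0.008]
wrist_force: [0.7, 0.5, 1.1]
gripper_width: 0.0882
grasp_force: 0.0
```

Emit:
jog_arm:
  increments: "0.85 -0.8 0 0 0 0 0;0.85 -0.9 0 0 0 0 0;0.85 -0.9 0 0 0 0 0;0.85 -0.9 0 0 0 0 0;0.85 -0.9 0 0 0 0 0;0.85 -0.9 0 0 0 0 0;0.85 0 0 0 0 0 0;0.85 0 0 0 0 0 0;0.85 0 0 0 0 0 0"

```text
time_s: 26.0
eef_pos: [0.5422, 0.1961, 0.2106]
tool_rot: [-1.903, -2.5, -0.001]
wrist_force: [0.5, 0.4, 0.3]
gripper_width: 0.0879
grasp_force: 0.0
```

```bash
python3 - <<'E'
from fit import *
from plan import plan
plan(.4992,.3486,.0365,15.3)
im,d,cal=grab("top");uu,vv,P=cloud(cal,d)
k=(abs(P[:,2]-.067)<.006)&(np.hypot(P[:,0]-.4992,P[:,1]-.3486)<.037)
print(k.sum(),np.median(P[k][:,2]).round(4),*rect(P[k]))
a=cv2.resize(im[180:255,160:270],None,fx=5,fy=5,interpolation=2);cv2.imwrite("pics/end.png",a[:,:,::-1])
for t in ["tin","tall_carton","jam_jar","mug","server","brush"]:
    for r in nets.place_of(t,"top")[:1]: print(t,w(cal,r["centre"]).round(3))
E
```

```text
t 26.0 pos [0.5422 0.1961 0.2106] yaw 15.5 q [ 0.25 -0.04  1.82  0.    1.35 -0.02] w 0.088 F [0.5 0.4 0.3] g 0.0
turn(6deg units) [ 0.   -0.    0.03] then shift units [ 5.28 -0.04  5.8 ]
32 0.0663 [496.3 372. ] [50.8  9.6] 13.8
tin [ 0.52  -0.38   0.003]
tall_carton [ 0.755 -0.256  0.004]
jam_jar [ 0.742  0.263 -0.004]
mug [ 0.68  -0.404  0.   ]
server [ 0.298 -0.236 -0.003]
```

View pics/end.png

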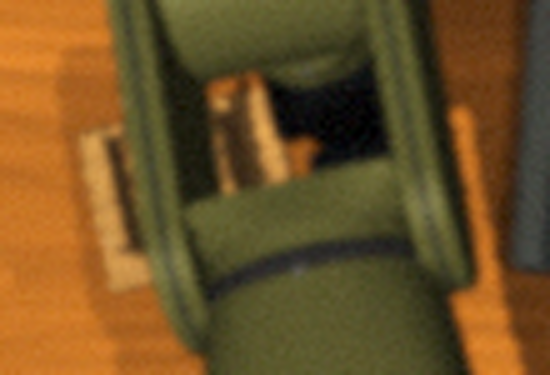

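The arm hides the stand from the top camera, so I'll measure with the wrist camera's depth instead.

```bash
python3 - <<'E'
from fit import *
for c in ["wrist","side"]:
    im,d,cal=grab(c);uu,vv,P=cloud(cal,d)
    a=np.radians(15.3);Q=(P[:,:2]-[.4992,.3486])@np.array([[np.cos(a),-np.sin(a)],[np.sin(a),np.cos(a)]])
    k=(abs(P[:,2]-.067)<.004)&(abs(Q[:,0])<.05)&(abs(Q[:,1])<.0265)
    if k.sum()>10: print(c,k.sum(),np.percentile(P[k][:,2],[5,50,95]).round(4),*rect(P[k]),"along",np.percentile(Q[k][:,0],[1,99]).round(4),"across",np.percentile(Q[k][:,1],[1,99]).round(4))
    for r in nets.place_of("carton",c)[:4]: print(round(r["p"],2),w(cal,r["centre"]).round(4))
    for r in nets.place_of("brush",c)[:1]: print("brush",w(cal,r["centre"]).round(3))
E
```

```text
wrist 2646 [0.0653 0.0669 0.0682] [499.3 351.7] [59.8 46.7] 15.0 along [-0.0283  0.0303] across [-0.02    0.0204]
0.61 [0.4965 0.3533 0.0049]
0.57 [0.4886 0.0775 0.066 ]
brush [0.307 0.241 0.   ]
side 186 [0.0635 0.0654 0.0682] [497.1 352.1] [65.2 45.2] 16.0 along [-0.0333  0.0291] across [-0.0165  0.0262]
0.91 [ 0.3453 -0.1333 -0.0057]
0.85 [0.5022 0.3543 0.0109]
0.73 [ 6.348e-01 -2.590e-01 -3.000e-04]
0.72 [ 0.3683 -0.354  -0.0031]
brush [ 0.304  0.244 -0.002]
```

The carton's top is at 0.067 (floor 0.012 plus 55 mm), level, centred and aligned, and the bystanders have not moved.

```bash
python3 -c "
from cell import job_done
print(job_done())"
```

```text
the job is handed in; nothing more can be done
None
```

I zeroed the scale, weighed the carton, pressed the round key and then the bar key, and stood the carton upright and centred on the stand's floor; the job is handed in at about 26 s, but no verdict came back.

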